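Second course of the brazing hearth wall

ROBOT

A 6-joint arm with a two-finger parallel gripper is mounted at the origin on a cart in front of the work surface, level with it; the furniture and walls round the work are solid. World frame = base frame: x ahead of the robot, y to its left, z up, the work surface at z = 0. Lengths are in m, angles in rad, forces in N, time in s.
With the tool pointing down it reaches from about 0.2 to 0.875 m from the base axis. Payload 3.4 kg.
Tool frame: the origin (TCP) lies midway between the tips of the shut fingers; the grasp point (between the pads) lies 19 mm behind it; y points along the fingers, z is the direction in which the jaws open and shut, and the axes are right-handed (so a half turn about y gives the same grasp; the last joint's range is limited). The gripper opens to 94 mm and grips with 3 to 60 N. Pads are 16 mm wide; open, the fingers measure 119 mm over their backs; the gripper's body (75 mm by 177 mm) begins 78 mm behind the grasp point.
Start: joints at [0.982, 0.276, 1.505, -0, 1.361, -0.121], TCP at [0.259, 0.513, 0.205] pointing down, gripper open.
Joint ranges: [-2.89, 2.89], [-0.75, 2.08], [0.22, 2.7], [-1.18, 4.32], [0.11, 2.71], [-2.7, 2.7]. Speed limits (rad/s): [2.57, 2.57, 3.14, 3.14, 3.14, 3.14].

INTERFACE

Orientations are given as a rotation vector (axis times angle).
In Python, from plant import get_state, get_image, hand_in, boxes_of, masks_of gives the robot as it stands.
- The arm moves only by the tool carry_out, never from a script. Its arguments are lists of equal length, an entry for each row: "delta_rot": the turn, a rotation vector about the tool's x, y, z in rad, a list of three; "offset": the shift along the tool's x, y, z in m, a list of three; "grip": the finger opening in m, from 0 to 0.094. A call has 1 to 8 rows; each row is the pose to reach, as a shift and turn from the pose commanded when the call began, along the tool's axes at that moment; what a row does not reach only later rows make up. A row lasts 1/8 s, in which the tool goes at most 62.5 mm and 10.7 degrees, less where a joint would pass 70% of its speed; a pose out of reach is approached as far as the arm can. A call with a gripper value outside its range is refused whole. The fingers move at their own pace and stop on an object; "newtons" is the grip in N (left out, the last holds). Time passes only in rows, so rows that repeat a pose let the fingers close. It gives the time, the measured TCP pose, the force and the opening at its end, in the units of the state.
- get_state(): the state, without advancing time (a new reading comes with each control period).
- get_image(name): name is "scene" or "top" or "wrist"; returns a dict with "img" (384x512x3 uint8, red, green, blue), "fx", "fy", "cx", "cy" (pixels), "R" (3x3) and "t" (3): a world point X has camera coordinates R X + t. Camera axes: x right, y down, z forward; pixel columns grow to the right and rows downward; lengths in m; the calibration is good to about 2 mm. The wrist camera is an equidistant fisheye: a pixel r from the principal point sees the ray r / f radians off the axis. A picture is of the moment at which its call begins. There is no depth.
- hand_in(): hands the job in, once; it reports no verdict.
Trained networks look in the newest picture that a camera, given by its name, has taken for a name from the list of things; names that differ only in an ending like _2 or _b are one class to them, and where a whole thing is asked for, a point or a joint stands for the part that bears it (a point fixed in the world has none). Each returns a list of dicts, best first, with "confidence" (0 to 1); they miss things now and then, are a little off and sometimes report something else, mostly with a low value. They report only what shows in the picture. A call takes as long as a camera call. They do not tell look-alikes from the thing itself.
- boxes_of(camera, target): "box" ([centre column, centre row, width, height] in pixels, round what is visible of it).
- masks_of(camera, target): "mask" (384x512 bool, what is visible of it) and "box" ([centre column, centre row, width, height] in pixels, round what is visible of it).
The state is a dict: "t": time; "joint_positions": joint angles; "dq": joint speeds; "tau": joint torques, N m; "position": TCP position; "orientation": TCP orientation; "ft_force": force on the tool from outside, world axes, zero at the start; "wrist_torque": the same for the moment, N m; "gripper_width": finger opening in m.
Only numpy, scipy, OpenCV 4.12 (cv2) and the standard library are available. Lean on these libraries where they do the work, as an engineer would, in place of code of your own. Each camera call takes 0.05 s, during which the arm holds its last target. There are 200 camera calls.

TASK

Build up the back wall of the small brazing hearth: lay the two loose full-length firebricks flat as a second course in running bond, one centred over each of the two open joints of the three bricks already set, in line with them, and let go. Either brick may go over either joint. The loose half brick is not needed: leave it where it lies.

Things in the scene. Friction and masses are not known exactly. Their poses are not given: they have to be found in the camera images.
- hearth: fixed hearth: dark steel plate with 3 buff firebricks fixed in a row as first course (each 46 mm in x, 96 in y, 32 high; 106 mm pitch along y, so 10 mm open joints). Origin: work surface (z = 0) under the middle brick's centre; y runs along the course, z up. Open joints centred at y = -53 and +53 mm, x = 0; course top 36 mm above origin. Plate: 64 mm to -x (lip 10 mm high), 38 mm to +x.
- brick_a: loose pale buff full-length firebrick, 46 mm wide (its x), 96 mm long (its y), 32 mm high (z up), about 0.16 kg; origin at the centre of its underside; starts flat on the work surface (z = 0), apart from the hearth; brick_a and brick_b are alike
- brick_b: loose pale buff full-length firebrick, 46 mm wide (its x), 96 mm long (its y), 32 mm high (z up), about 0.16 kg; origin at the centre of its underside; starts flat on the work surface (z = 0), apart from the hearth; brick_a and brick_b are alike
- half_brick: loose half firebrick of the same pale buff, 46 x 46 mm and 32 mm high, origin at the centre of its underside; not needed, to be left where it lies
Things that resemble listed ones, but are neither listed nor needed, are in the scene too. What is shaped like the brick_a but black, blue or green is not meant.

How it is judged:
By the outcome, as a careful person would: the job done as asked, in the order asked, and still so for the second after the job is handed in, with the robot touching nothing.
It also fails if it takes over 58 s, if anything falls off the work surface, if the arm or the gripper's body presses on something with over 40 N, if the wrist force passes 120 N, or if a joint passes its speed limit or range.

## Working session

There is one attempt and no reset: what is moved stays moved. The work goes in short steps, Python scripts to look and compute and a tool call to move; the robot and the scene stay as the last step left them, time stands still between calls to the robot, and variables do not carry over. Pictures are saved under pics/ and viewed, about 8 in all and at most 12, crops included, and the job is handed in when it is done.

Besides the shell and the picture viewer there is one more tool, called after ">>>" by a JSON object that holds its "name" and its "arguments". carry_out: Moves the arm, as the interface text tells. Its arguments: {"type":"object","properties":{"delta_rot":{"type":"array"},"offset":{"type":"array"},"grip":{"type":"array"},"newtons":{"type":"number"}},"required":["delta_rot","offset","grip"]}

```bash
mkdir -p pics; cat > h.py <<'E'
import numpy as np, cv2
from plant import *
def save(im,n): cv2.imwrite('pics/'+n,im[...,::-1])
E
python3 - <<'E'
from h import *
s=get_state(); print({k:np.round(v,3).tolist() for k,v in s.items()})
ims=[]
for c in ["top","scene"]:
    d=get_image(c); save(d['img'],c+'1.png'); np.savez(c+'.npz',**d)
    print(c,d['fx'],d['fy'],d['cx'],d['cy'],np.round(d['R'],4).tolist(),np.round(d['t'],4).tolist())
    for n in ["hearth","brick_a","half_brick"]:
        for b in boxes_of(c,n): print(n,np.round(b['box']).tolist(),round(b['confidence'],2))
E
```

```text
{'t': 0.0, 'joint_positions': [0.982, 0.277, 1.506, -0.0, 1.361, -0.121], 'dq': [0.0, 0.001, 0.0, -0.002, 0.002, 0.0], 'tau': [0.002, -40.458, -23.723, 0.07, 0.034, -0.0], 'position': [0.259, 0.513, 0.205], 'orientation': [-1.541, 0.367, -0.366], 'ft_force': [0.098, 0.968, 0.067], 'wrist_torque': [0.027, 0.072, 0.016], 'gripper_width': 0.094}
top 415.68859303503643 415.68859303503643 256.7710688472685 187.10474726008286 [[0.0249, -0.9992, 0.0322], [-0.9858, -0.0299, -0.1652], [0.1661, -0.0276, -0.9857]] [0.011, 0.5212, 1.2751]
hearth [231.0, 166.0, 104.0, 46.0] 0.64
brick_a [169.0, 230.0, 33.0, 23.0] 0.95
brick_a [362.0, 173.0, 33.0, 28.0] 0.82
brick_a [325.0, 264.0, 28.0, 30.0] 0.64
brick_a [129.0, 260.0, 30.0, 34.0] 0.63
brick_a [226.0, 109.0, 23.0, 29.0] 0.63
half_brick [352.0, 236.0, 17.0, 18.0] 0.7
scene 485.7755106109407 485.7755106109407 260.04507312578716 194.84993263029364 [[0.6826, -0.7308, 0.0055], [-0.4764, -0.4506, -0.755], [0.5542, 0.5128, -0.6557]] [-0.3479, 0.2986, 1.4804]
hearth [259.0, 185.0, 74.0, 59.0] 0.63
brick_a [348.0, 239.0, 28.0, 25.0] 0.94
brick_a [140.0, 186.0, 25.0, 20.0] 0.86
brick_a [179.0, 190.0, 22.0, 24.0] 0.73
brick_a [258.0, 272.0, 25.0, 30.0] 0.58
brick_a [282.0, 158.0, 16.0, 24.0] 0.54
half_brick [301.0, 268.0, 18.0, 21.0] 0.57
```

View pics/top1.png

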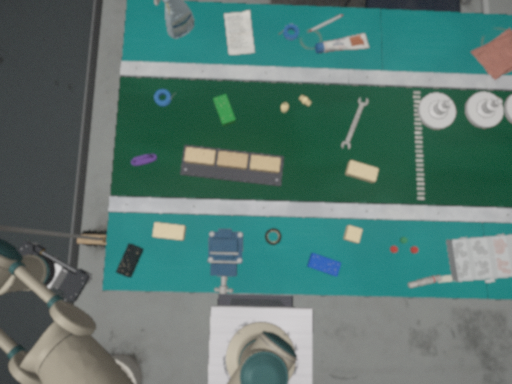

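View pics/scene1.png

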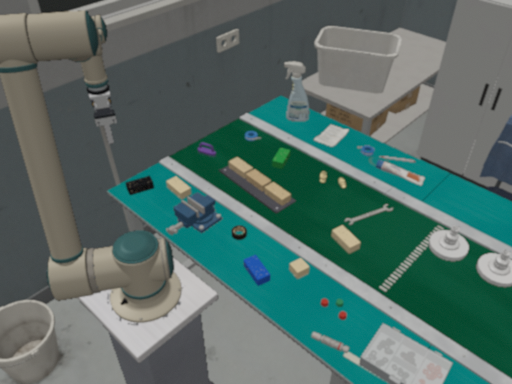

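Top view: pale buff full bricks at (169,231) and (362,172). The half brick is at (353,234). The black (129,260), blue (324,264) and green (224,109) look-alikes are not wanted, and the hearth's fixed course is at (232,160). I'll choose the two buff ones, check them in one crop and measure.

```bash
cat >> h.py <<'E'
from scipy.optimize import minimize
def proj(d,X,wrist=False):
    c=np.asarray(X)@d['R'].T+d['t']
    if wrist:
        rr=np.hypot(c[:,0],c[:,1]); th=np.arctan2(rr,c[:,2]); k=th/np.maximum(rr,1e-9)
        return np.c_[d['cx']+d['fx']*k*c[:,0],d['cy']+d['fy']*k*c[:,1]]
    return np.c_[d['cx']+d['fx']*c[:,0]/c[:,2],d['cy']+d['fy']*c[:,1]/c[:,2]]
def back(d,uv,z,wrist=False):
    a=(uv[0]-d['cx'])/d['fx'];b=(uv[1]-d['cy'])/d['fy']
    if wrist:
        r=np.hypot(a,b); s=np.sin(r)/max(r,1e-9); v=np.array([a*s,b*s,np.cos(r)])
    else: v=np.array([a,b,1.])
    v=d['R'].T@v; o=-d['R'].T@d['t']
    return o+v*(z-o[2])/v[2]
def box(cx,cy,z0,w,l,h,n=12):
    # surface points so hulls of fisheye edges are ok
    t=np.linspace(-.5,.5,n); P=[]
    for sx in(-.5,.5):
        for sz in(0,1):
            P+=[(sx*w,y*l,sz*h) for y in t]
    for sy in(-.5,.5):
        for sz in(0,1):
            P+=[(x*w,sy*l,sz*h) for x in t]
    return np.array(P)+[cx,cy,z0]
BR=[box(0,0,0,.046,.096,.032)]
CO=[box(0,y,.004,.046,.096,.032) for y in(-.106,0,.106)]
def place(P,p):
    c,s=np.cos(p[2]),np.sin(p[2]); return P@np.array([[c,s,0],[-s,c,0],[0,0,1]])+[p[0],p[1],p[3] if len(p)>3 else 0]
def render(d,boxes,p,wrist=False,S=8):
    m=np.zeros((384,512),np.uint8)
    for P in boxes:
        uv=proj(d,place(P,p),wrist).astype(np.float32)
        cv2.fillConvexPoly(m,np.round(cv2.convexHull(uv)*16).astype(np.int32),255,cv2.LINE_AA,4)
    return m/255.
def fit(views,boxes,p0,z=None):
    # views: (d, mask float, wrist)
    def cost(q):
        p=list(q)+([z] if z is not None else [])
        return sum(np.abs(render(d,boxes,p,w)-m).sum()/m.sum() for d,m,w in views)
    best=None
    for st in(.015,.005,.002):
        sim=np.array([p0]*4,float)
        sim[1,0]+=st;sim[2,1]+=st;sim[3,2]+=st*10
        r=minimize(cost,p0,method='Nelder-Mead',options=dict(initial_simplex=sim,xatol=1e-5,fatol=1e-5)); p0=r.x
    return r.x,r.fun
def buff(img,roi):
    # pale buff: red clearly above blue
    i=cv2.GaussianBlur(img,(3,3),0).astype(float); m=(i[...,0]-i[...,2]>12)&(i[...,0]>i[...,1]-3)&(i[...,0]>70)
    o=np.zeros(m.shape); x0,y0,x1,y1=[int(v) for v in roi]; o[y0:y1,x0:x1]=m[y0:y1,x0:x1]
    return o
E
python3 - <<'E'
from h import *
D={c:dict(np.load(c+'.npz')) for c in("top","scene")}
def roi(b,k=5): return b[0]-b[2]/2-k,b[1]-b[3]/2-k,b[0]+b[2]/2+k,b[1]+b[3]/2+k
for n,t,s,B,yaw in [("A",[169,231,34,22],[179,188,26,22],BR,1.5),("B",[362,172,36,26],[346,239,30,26],BR,1.3),("hearth",[232,160,104,26],[259,182,74,56],CO,1.5),("half",[353,234,18,18],[300,268,20,20],[box(0,0,0,.046,.046,.032)],1.3)]:
    v=[(D['top'],buff(D['top']['img'],roi(t)),0),(D['scene'],buff(D['scene']['img'],roi(s)),0)]
    p0=back(D['top'],t[:2],.03); p0[2]=yaw
    for vv in ([v[0]],[v[1]],v):
        r=[fit(vv,B,[p0[0],p0[1],a]) for a in(yaw,yaw+.3,yaw-.3)]
        r=min(r,key=lambda q:q[1]);print(n,[int(a[1].sum()) for a in vv],np.round(r[0],4),round(r[1],3))
print("vise",back(D['top'],(225,250),.03),back(D['top'],(225,232),.05))
i=D['top']['img']
o=np.hstack([cv2.resize(i[130:290,110:400],None,fx=2.6,fy=2.6,interpolation=cv2.INTER_CUBIC)]);save(o,'crop.png')
E
```

```text
A [428] [0.3763 0.2982 2.985 ] 0.275
A [284] [ 0.3803  0.3036 -0.27  ] 0.341
A [428, 284] [ 0.377   0.3004 -0.2087] 0.649
B [473] [ 0.5898 -0.3188  2.9143] 0.192
B [452] [ 0.5929 -0.3142  2.7762] 0.181
B [473, 452] [ 0.5902 -0.3176 -0.3326] 0.395
hearth [1664] [0.6128 0.1067 3.0563] 0.064
hearth [1021] [0.6138 0.1082 3.0402] 0.094
hearth [1664, 1021] [0.6132 0.1069 3.0526] 0.166
half [205] [ 0.3837 -0.2861  1.6589] 0.436
half [240] [ 0.3857 -0.2824  0.8596] 0.373
half [205, 240] [ 0.385  -0.285   0.9961] 0.859
vise [0.32117536 0.11911817 0.03      ] [0.37586552 0.12031161 0.05      ]
```

View pics/crop.png

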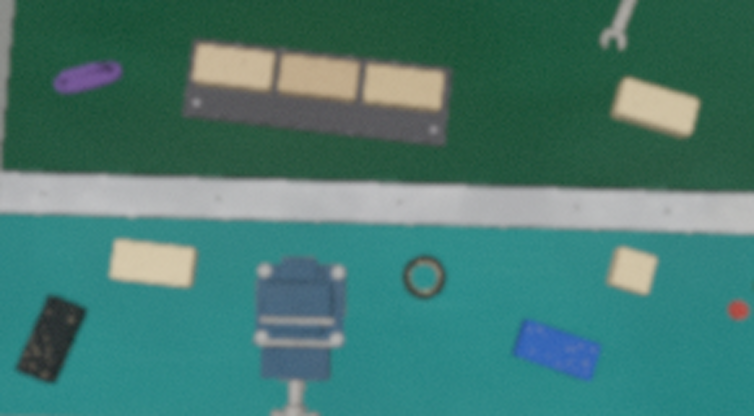

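Viewed 3. The crop confirms two clean buff full bricks, at crop (153,263) and (656,106), with the half brick at (632,270). Next I'll plan the moves over brick A.

```bash
cat >> h.py <<'E'
from scipy.spatial.transform import Rotation as Ro
def Rt(yaw): # tool y down, tool z along world direction yaw
    z=np.array([np.cos(yaw),np.sin(yaw),0]); y=np.array([0,0,-1.]); return np.c_[np.cross(y,z),y,z]
def plan(xyz,yaw,cmd=None):
    s=get_state(); R=Ro.from_rotvec(s['orientation']).as_matrix(); p=np.array(s['position'])
    if cmd is not None: p,R=np.array(cmd[0]),Rt(cmd[1])
    z=R[:,2]; cur=np.arctan2(z[1],z[0]); c=[yaw+k*np.pi for k in(-2,-1,0,1,2)]
    for yw in sorted(c,key=lambda a:abs(a-cur))[:2]:
        print('cur yaw %.4f'%cur,'->yaw %.4f'%yw,'offset',np.round(R.T@(np.array(xyz)-p),4).tolist(),'rot',np.round(Ro.from_matrix(R.T@Rt(yw)).as_rotvec(),4).tolist())
E
python3 - <<'E'
from h import *
s=get_state(); print(np.round(Ro.from_rotvec(s['orientation']).as_matrix(),3))
plan([.36,.30,.2],-.12)
d=get_image('wrist'); print(d['fx'],np.round(d['R'],3).tolist(),np.round(-d['R'].T@d['t'],3))
E
```

```text
[[ 0.893 -0.     0.451]
 [-0.451 -0.     0.893]
 [-0.    -1.    -0.   ]]
cur yaw 1.1030 ->yaw -0.1200 offset [0.1861, 0.0054, -0.1449] rot [0.0001, 1.223, 0.0001]
cur yaw 1.1030 ->yaw 3.0216 offset [0.1861, 0.0054, -0.1449] rot [0.0001, -1.9186, -0.0002]
297.3186396354542 [[0.451, 0.893, 0.0], [0.868, -0.439, 0.232], [0.208, -0.104, -0.973]] [0.199 0.544 0.385]
```

>>> {"name": "carry_out", "arguments": {"delta_rot": [[0,0.16,0],[0,0.32,0],[0,0.48,0],[0,0.64,0],[0,0.8,0],[0,0.96,0],[0,1.12,0],[0,1.223,0]], "offset": [[0.026,0,-0.02],[0.052,0,-0.04],[0.078,0,-0.06],[0.104,0,-0.08],[0.13,0,-0.1],[0.156,0.003,-0.12],[0.176,0.005,-0.14],[0.186,0.005,-0.145]], "grip": [0.075,0.075,0.075,0.075,0.075,0.075,0.075,0.075], "newtons": 25}}

```text
t: 1.45
position: [0.3601, 0.2985, 0.2005]
orientation: [-1.148, 1.301, -1.301]
ft_force: [0.3, 0.5, 0.0]
gripper_width: 0.0749
```

```bash
python3 - <<'E'
from h import *
s=get_state(); print(np.round(s['position'],4),np.round(Ro.from_rotvec(s['orientation']).as_matrix()[:,2],3),np.round(s['joint_positions'],2),np.abs(s['dq']).max())
d=get_image('wrist'); np.savez('w1.npz',**d); 
print(np.round(proj(d,[[.377,.3,.032]],True)))
b=[q for q in masks_of('wrist','brick_a')]
i=d['img'].copy()
for q in b: print(np.round(q['box']),round(q['confidence'],2))
k=buff(i,(0,0,512,384)); i[k>0]=(i[k>0]*.5+np.array([255,0,0])*.5).astype(np.uint8)
save(np.hstack([i]),'w1.png')
E
```

```text
[0.3601 0.2985 0.2005] [ 0.992 -0.125  0.   ] [ 0.54  0.12  1.73 -0.    1.3   0.67] 0.6193997014333494
[[274. 175.]]
[275. 175.  39.  78.] 0.97
[187.  92.  84.  47.] 0.88
[501. 234.  18.  30.] 0.54
```

View pics/w1.png

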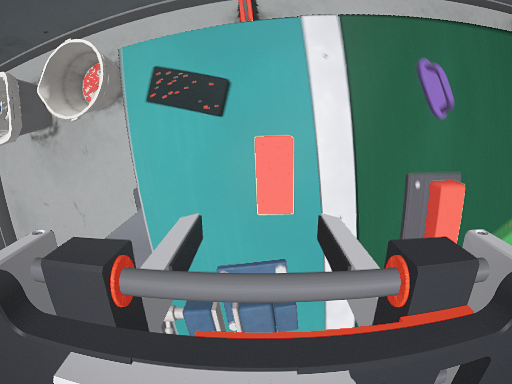

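Viewed 4. In the wrist view brick A is cleanly segmented at (275,175), with black look-alike at (188,90).

```bash
python3 - <<'E'
from h import *
d=get_image('wrist')
v=[(d,buff(d['img'],(245,125,305,225)),True)]
r=min([fit(v,BR,[.377,.3,a]) for a in(-.05,-.15)],key=lambda q:q[1]); print(np.round(r[0],4),r[1])
x,y,a=r[0]
plan([x,y,.08],a); plan([x,y,.006],a)
E
```

```text
[ 0.3766  0.2978 -0.0826] 0.14148958376821275
cur yaw -0.1197 ->yaw -0.0826 offset [0.0001, 0.1206, 0.0165] rot [-0.0001, -0.0371, -0.0006]
cur yaw -0.1197 ->yaw -3.2242 offset [0.0001, 0.1206, 0.0165] rot [0.0009, 3.1045, -0.0002]
cur yaw -0.1197 ->yaw -0.0826 offset [0.0001, 0.1946, 0.0165] rot [-0.0001, -0.0371, -0.0006]
cur yaw -0.1197 ->yaw -3.2242 offset [0.0001, 0.1946, 0.0165] rot [0.0009, 3.1045, -0.0002]
```

>>> {"name": "carry_out", "arguments": {"delta_rot": [[0,-0.037,0],[0,-0.037,0],[0,-0.037,0],[0,-0.037,0],[0,-0.037,0],[0,-0.037,0],[0,-0.037,0],[0,-0.037,0]], "offset": [[0,0.03,0.01],[0,0.07,0.0165],[0,0.11,0.0165],[0,0.14,0.0165],[0,0.165,0.0165],[0,0.185,0.0165],[0,0.1945,0.0165],[0,0.1945,0.0165]], "grip": [0.075,0.075,0.075,0.075,0.075,0.075,0.075,0.075], "newtons": 25}}

```text
t: 2.6
position: [0.376, 0.2983, 0.0057]
orientation: [-1.17, 1.27, -1.269]
ft_force: [0.2, 0.1, 0.4]
gripper_width: 0.0751
```

>>> {"name": "carry_out", "arguments": {"delta_rot": [[0,0,0],[0,0,0],[0,0,0],[0,0,0],[0,0,0],[0,0,0]], "offset": [[0,0,0],[0,0,0],[0,0,0],[0,0,0],[0,0,0],[0,0,0]], "grip": [0.065,0.03,0.03,0.03,0.03,0.03], "newtons": 25}}

```text
t: 3.35
position: [0.3767, 0.2982, 0.0065]
orientation: [-1.168, 1.27, -1.27]
ft_force: [0.1, -1.0, 5.9]
gripper_width: 0.0456
```

>>> {"name": "carry_out", "arguments": {"delta_rot": [[0,0,0],[0,0,0],[0,0,0],[0,0,0],[0,0,0],[0,0,0]], "offset": [[0,-0.02,0],[0,-0.05,0],[0,-0.09,0],[0,-0.13,0],[0,-0.13,0],[0,-0.13,0]], "grip": [0.03,0.03,0.03,0.03,0.03,0.03]}}

```text
t: 4.1
position: [0.3752, 0.2974, 0.1347]
orientation: [-1.171, 1.271, -1.27]
ft_force: [0.9, -0.7, -2.1]
gripper_width: 0.0456
```

```bash
python3 - <<'E'
from h import *
d=get_image('wrist'); save(d['img'],'w2.png'); np.savez('w2.npz',**d)
s=get_state(); print(np.round(s['position'],4),s['gripper_width'],np.round(s['ft_force'],2),np.round(s['wrist_torque'],2))
o=-d['R'].T@d['t'];print(np.round(o,3))
yaw=-.089; c,sn=np.cos(yaw),np.sin(yaw)
for k in(.053,-.053): print('target joint',np.round([.6132-sn*k,.1069+c*k],4))
E
```

```text
[0.375  0.2972 0.1342] 0.046020030489874963 [-0.39 -0.3  -2.18] [-0.04  0.1  -0.02]
[0.38  0.365 0.315]
target joint [0.6179 0.1597]
target joint [0.6085 0.0541]
```

View pics/w2.png

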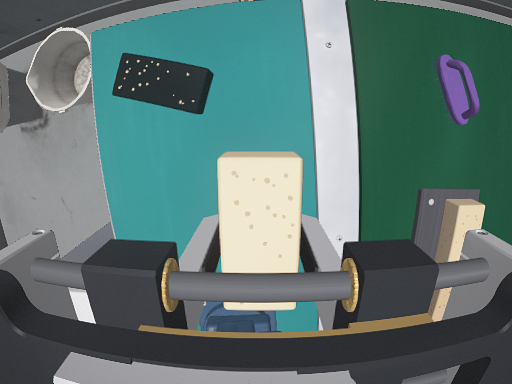

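Viewed 5. The brick is held centrally between the fingers (top face 219–301 × 155–305). Next I'll move to a spot beside and above the hearth to refine its pose.

```bash
python3 - <<'E'
from h import *
d=dict(np.load('w2.npz'))
print('pred +y face corners', np.round(proj(d,[[.375+x*np.cos(.08)+.004,.297+.048+x*-.083,.1285+z] for x in(-.023,.023) for z in(0,.032)],True)).tolist())
plan([.55,0.0,.24],-.089)
E
```

```text
pred +y face corners [[224.0, 153.0], [217.0, 159.0], [297.0, 153.0], [304.0, 159.0]]
cur yaw -0.0830 ->yaw -0.0890 offset [0.2819, -0.1058, 0.1987] rot [0.003, 0.006, 0.002]
cur yaw -0.0830 ->yaw 3.0526 offset [0.2819, -0.1058, 0.1987] rot [0.0032, -3.1356, -0.0047]
```

>>> {"name": "carry_out", "arguments": {"delta_rot": [[0,0,0],[0,0,0],[0,0,0],[0,0,0],[0,0,0],[0,0,0],[0,0,0],[0,0,0]], "offset": [[0.02,-0.03,0.014],[0.056,-0.06,0.04],[0.1,-0.09,0.07],[0.14,-0.106,0.1],[0.18,-0.106,0.127],[0.22,-0.106,0.155],[0.255,-0.106,0.18],[0.282,-0.106,0.199]], "grip": [0.03,0.03,0.03,0.03,0.03,0.03,0.03,0.03]}}

```text
t: 5.15
position: [0.5511, -0.0013, 0.2394]
orientation: [-1.171, 1.274, -1.269]
ft_force: [0.2, 0.2, -1.1]
gripper_width: 0.0459
```

>>> {"name": "carry_out", "arguments": {"delta_rot": [[0,0,0],[0,0,0],[0,0,0]], "offset": [[0,0,0],[0,0,0],[0,0,0]], "grip": [0.03,0.03,0.03]}}

```text
t: 5.52
position: [0.5504, 0.0015, 0.2414]
orientation: [-1.17, 1.271, -1.268]
ft_force: [0.0, -0.4, -1.0]
gripper_width: 0.0458
```

```bash
python3 - <<'E'
from h import *
d=get_image('wrist'); np.savez('w3.npz',**d); s=get_state(); print(np.round(s['position'],4),s['gripper_width'],s['orientation'])
r=render(d,CO,[.6132,.1069,-.089],True); ys,xs=np.where(r>.5); print(xs.min(),xs.max(),ys.min(),ys.max())
i=d['img'].copy(); m=buff(i,(0,0,512,384)); cv2.drawContours(i,cv2.findContours((r>.5).astype(np.uint8),0,2)[0],-1,(255,0,0),1)
j=d['img'].copy(); j[m>0]=[255,0,0]; save(np.vstack([i[:300],j[:300]]),'w3.png')
E
```

```text
[0.5506 0.0015 0.2417] 0.045881942809721556 [-1.16965076  1.26983682 -1.26843447]
280 320 0 205
```

View pics/w3.png

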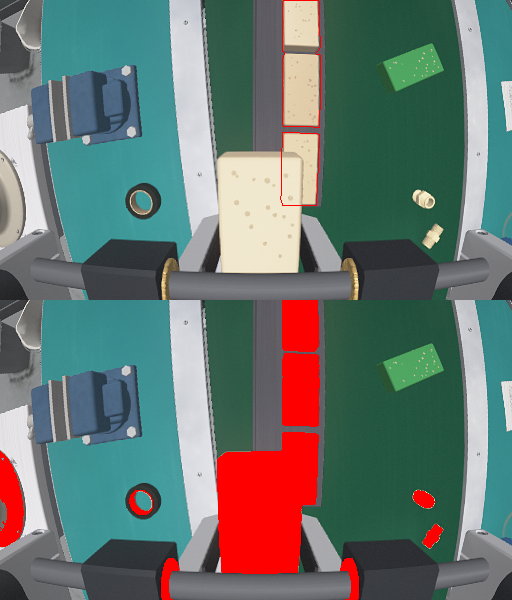

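Viewed 6. The predicted course outline (280–320, rows 0–205) lies on the real bricks. I'll refine it with the held brick masked out.

```bash
python3 - <<'E'
from h import *
import h
d=dict(np.load('w3.npz')); V=np.ones((384,512)); V[145:,:309]=0; V[215:]=0
r0=h.render; h.render=lambda *a,**k:r0(*a,**k)*V
m=buff(d['img'],(260,0,330,215))*V
r=min([fit([(d,m,True)],CO,[.6132,.1069,a],z=0) for a in(-.08,-.1)],key=lambda q:q[1]); print(np.round(r[0],4),r[1])
x,y,a=r[0]
for k in(-.053,.053):
    X=[x-np.sin(a)*k,y+np.cos(a)*k]; print(np.round(X,4)); plan(X+[.09],a); plan(X+[.044],a)
E
```

```text
[ 0.6122  0.1077 -0.0905] 0.05601186547728031
[0.6074 0.0549]
cur yaw -0.0817 ->yaw -0.0905 offset [-0.0578, 0.1517, 0.0524] rot [0.0007, 0.0089, -0.0004]
cur yaw -0.0817 ->yaw 3.0511 offset [-0.0578, 0.1517, 0.0524] rot [-0.0007, -3.1327, -0.0011]
cur yaw -0.0817 ->yaw -0.0905 offset [-0.0578, 0.1977, 0.0524] rot [0.0007, 0.0089, -0.0004]
cur yaw -0.0817 ->yaw 3.0511 offset [-0.0578, 0.1977, 0.0524] rot [-0.0007, -3.1327, -0.0011]
[0.617  0.1605]
cur yaw -0.0817 ->yaw -0.0905 offset [-0.1638, 0.1518, 0.0533] rot [0.0007, 0.0089, -0.0004]
cur yaw -0.0817 ->yaw 3.0511 offset [-0.1638, 0.1518, 0.0533] rot [-0.0007, -3.1327, -0.0011]
cur yaw -0.0817 ->yaw -0.0905 offset [-0.1638, 0.1978, 0.0534] rot [0.0007, 0.0089, -0.0004]
cur yaw -0.0817 ->yaw 3.0511 offset [-0.1638, 0.1978, 0.0534] rot [-0.0007, -3.1327, -0.0011]
```

>>> {"name": "carry_out", "arguments": {"delta_rot": [[0,0.009,0],[0,0.009,0],[0,0.009,0],[0,0.009,0],[0,0.009,0],[0,0.009,0],[0,0.009,0],[0,0.009,0]], "offset": [[-0.03,0,0.01],[-0.07,0.01,0.024],[-0.11,0.03,0.037],[-0.145,0.06,0.048],[-0.164,0.1,0.0533],[-0.164,0.135,0.0533],[-0.164,0.168,0.0533],[-0.164,0.168,0.0533]], "grip": [0.03,0.03,0.03,0.03,0.03,0.03,0.03,0.03]}}

```text
t: 6.58
position: [0.6152, 0.16, 0.0715]
orientation: [-1.17, 1.28, -1.274]
ft_force: [-0.6, 0.3, -1.9]
gripper_width: 0.0457
```

>>> {"name": "carry_out", "arguments": {"delta_rot": [[0,0,0],[0,0,0],[0,0,0],[0,0,0]], "offset": [[0,0,0],[0,0,0],[0,0,0],[0,0,0]], "grip": [0.03,0.03,0.03,0.03]}}

```text
t: 7.08
position: [0.6183, 0.1595, 0.0748]
orientation: [-1.163, 1.276, -1.277]
ft_force: [0.9, -0.7, -0.9]
gripper_width: 0.0459
```

```bash
python3 - <<'E'
from h import *
s=get_state(); print(np.round(s['position'],4),s['gripper_width'],np.round(s['ft_force'],2))
plan([.617,.1605,.0425],-.0905)
E
```

```text
[0.6183 0.1595 0.0748] 0.04592177251598019 [ 0.88 -0.71 -0.87]
cur yaw -0.0922 ->yaw -0.0905 offset [-0.0009, 0.0323, -0.0015] rot [-0.0013, -0.0017, -0.0004]
cur yaw -0.0922 ->yaw -3.2321 offset [-0.0009, 0.0323, -0.0015] rot [0.0006, 3.1399, -0.0021]
```

>>> {"name": "carry_out", "arguments": {"delta_rot": [[0,0,0],[0,0,0],[0,0,0],[0,0,0],[0,0,0],[0,0,0],[0,0,0]], "offset": [[-0.0005,0.01,-0.001],[-0.0005,0.02,-0.001],[-0.0005,0.026,-0.001],[-0.0005,0.029,-0.001],[-0.0005,0.0315,-0.001],[-0.0005,0.0315,-0.001],[-0.0005,0.0315,-0.001]], "grip": [0.03,0.03,0.03,0.03,0.03,0.03,0.03]}}

```text
t: 7.95
position: [0.6172, 0.1601, 0.0426]
orientation: [-1.164, 1.276, -1.277]
ft_force: [0.4, -0.2, -2.1]
gripper_width: 0.0462
```

```bash
python3 - <<'E'
from h import *
s=get_state(); print(np.round(s['position'],4),s['gripper_width'],np.round(s['ft_force'],2))
plan([.617,.1605,.0425],-.0905)
E
```

```text
[0.6172 0.1601 0.0426] 0.04619440316021483 [ 0.36 -0.18 -2.14]
cur yaw -0.0921 ->yaw -0.0905 offset [-0.0004, 0.0001, -0.0002] rot [-0.0004, -0.0016, -0.0002]
cur yaw -0.0921 ->yaw -3.2321 offset [-0.0004, 0.0001, -0.0002] rot [0.0003, 3.14, -0.0007]
```

Position is good but there's no contact yet, so I'll ease down about 1.5 mm and then release.

>>> {"name": "carry_out", "arguments": {"delta_rot": [[0,0,0],[0,0,0],[0,0,0]], "offset": [[0,0.0007,0],[0,0.0015,0],[0,0.0015,0]], "grip": [0.03,0.03,0.03]}}

```text
t: 8.32
position: [0.6172, 0.1601, 0.0425]
orientation: [-1.163, 1.276, -1.277]
ft_force: [-2.5, -0.4, 6.5]
gripper_width: 0.0463
```

>>> {"name": "carry_out", "arguments": {"delta_rot": [[0,0,0],[0,0,0],[0,0,0],[0,0,0],[0,0,0],[0,0,0],[0,0,0],[0,0,0]], "offset": [[0,0,0],[0,0,0],[0,0,0],[0,0,0],[0,-0.01,0],[0,-0.03,0],[0,-0.07,0],[0,-0.11,0]], "grip": [0.05,0.06,0.07,0.07,0.07,0.07,0.07,0.07]}}

```text
t: 9.32
position: [0.617, 0.1601, 0.1526]
orientation: [-1.164, 1.277, -1.277]
ft_force: [0.7, 0.3, -0.3]
gripper_width: 0.0699
```

```bash
python3 - <<'E'
from h import *
s=get_state(); print(np.round(s['position'],4),s['gripper_width'],np.round(s['ft_force'],2))
plan([.585,-.345,.2],-.32)
d=get_image('wrist'); r=[(c:=get_image('scene'))]
v=[]
E
```

```text
[0.617  0.1601 0.1526] 0.06987138050398581 [ 0.67  0.3  -0.27]
cur yaw -0.0920 ->yaw -0.3200 offset [0.5059, -0.0475, 0.0146] rot [-0.0002, 0.228, -0.0002]
cur yaw -0.0920 ->yaw 2.8216 offset [0.5059, -0.0475, 0.0146] rot [-0.0002, -2.9136, 0.0002]
```

>>> {"name": "carry_out", "arguments": {"delta_rot": [[0,0,0],[0,0.03,0],[0,0.06,0],[0,0.09,0],[0,0.12,0],[0,0.15,0],[0,0.16,0],[0,0.16,0]], "offset": [[0.03,-0.03,0],[0.08,-0.0475,0],[0.13,-0.0475,0.003],[0.18,-0.0475,0.006],[0.23,-0.0475,0.008],[0.28,-0.0475,0.01],[0.33,-0.0475,0.012],[0.38,-0.0475,0.014]], "grip": [0.075,0.075,0.075,0.075,0.075,0.075,0.075,0.075]}}

```text
t: 10.42
position: [0.5955, -0.221, 0.1979]
orientation: [-1.079, 1.393, -1.392]
ft_force: [0.6, 0.3, 0.0]
gripper_width: 0.0753
```

>>> {"name": "carry_out", "arguments": {"delta_rot": [[0,0,0],[0,0,0],[0,0,0],[0,0,0],[0,0,0],[0,0,0]], "offset": [[0.05,0,-0.008],[0.09,0,-0.014],[0.12,0,-0.018],[0.124,0,-0.018],[0.124,0,-0.018],[0.124,0,-0.018]], "grip": [0.075,0.075,0.075,0.075,0.075,0.075]}}

```text
t: 11.18
position: [0.5482, -0.3338, 0.1984]
orientation: [-1.079, 1.392, -1.391]
ft_force: [0.0, 0.2, -0.9]
gripper_width: 0.0747
```

```bash
python3 - <<'E'
from h import *
s=get_state(); print(np.round(s['position'],4))
d=get_image('wrist'); np.savez('w4.npz',**d)
b=proj(d,[[.59,-.3176,.032]],True)[0]; print(np.round(b), [np.round(q['box']).tolist() for q in boxes_of('wrist','brick_a')])
m=buff(d['img'],(b[0]-50,b[1]-65,b[0]+50,b[1]+65))
r=min([fit([(d,m,True)],BR,[.59,-.3176,a]) for a in(-.2,-.3)],key=lambda q:q[1]); print(m.sum(),np.round(r[0],4),r[1])
x,y,a=r[0]; plan([x,y,.006],a)
i=d['img'].copy(); cv2.drawContours(i,cv2.findContours((render(d,BR,r[0],True)>.5).astype(np.uint8),0,2)[0],-1,(255,0,0),1); 
# check first placed brick from top/scene
t=get_image('top'); save(np.vstack([i[:300], cv2.resize(t['img'][120:220,160:330],(512,301),interpolation=cv2.INTER_CUBIC)]),'w4.png')
E
```

```text
[ 0.5482 -0.3338  0.1984]
[291. 157.] [[57.0, 129.0, 36.0, 68.0], [290.0, 155.0, 41.0, 82.0]]
3069.0 [ 0.589  -0.3173 -0.2464] 0.09200033222803622
cur yaw -0.2505 ->yaw -0.2464 offset [-0.0262, 0.1925, 0.0353] rot [-0.0001, -0.0041, -0.0004]
cur yaw -0.2505 ->yaw -3.3880 offset [-0.0262, 0.1925, 0.0353] rot [0.0006, 3.1375, -0.0001]
```

View pics/w4.png

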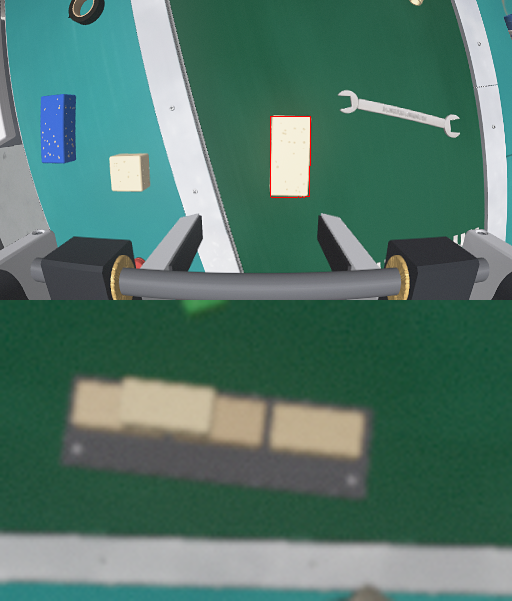

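Viewed 7. Brick B is outlined correctly at (290,156), and the top-view crop shows brick A sitting over the left joint in line. Next is the pick-up of B.

>>> {"name": "carry_out", "arguments": {"delta_rot": [[0,0.004,0],[0,0.004,0],[0,0.004,0],[0,0.004,0],[0,0.004,0],[0,0.004,0],[0,0.004,0],[0,0.004,0]], "offset": [[-0.013,0.02,0.018],[-0.0262,0.06,0.0353],[-0.0262,0.1,0.0353],[-0.0262,0.135,0.0353],[-0.0262,0.16,0.0353],[-0.0262,0.182,0.0353],[-0.0262,0.1925,0.0353],[-0.0262,0.1925,0.0353]], "grip": [0.075,0.075,0.075,0.075,0.075,0.075,0.075,0.075]}}

```text
t: 12.32
position: [0.5884, -0.3176, 0.0045]
orientation: [-1.078, 1.397, -1.393]
ft_force: [0.6, -0.4, -0.1]
gripper_width: 0.0748
```

>>> {"name": "carry_out", "arguments": {"delta_rot": [[0,0,0],[0,0,0],[0,0,0],[0,0,0],[0,0,0],[0,0,0]], "offset": [[0,0,0],[0,0,0],[0,0,0],[0,0,0],[0,0,0],[0,0,0]], "grip": [0.065,0.03,0.03,0.03,0.03,0.03]}}

```text
t: 13.08
position: [0.5888, -0.3189, 0.0067]
orientation: [-1.077, 1.394, -1.396]
ft_force: [-1.1, 1.9, 4.6]
gripper_width: 0.0466
```

>>> {"name": "carry_out", "arguments": {"delta_rot": [[0,0,0],[0,0,0],[0,0,0],[0,0,0],[0,0,0],[0,0,0],[0,0,0]], "offset": [[0,-0.02,0],[0,-0.05,0],[0,-0.09,0],[0,-0.13,0],[0,-0.14,0],[0,-0.14,0],[0,-0.14,0]], "grip": [0.03,0.03,0.03,0.03,0.03,0.03,0.03]}}

```text
t: 13.95
position: [0.5872, -0.3178, 0.1434]
orientation: [-1.078, 1.399, -1.392]
ft_force: [-0.2, 0.6, -1.4]
gripper_width: 0.0458
```

```bash
python3 - <<'E'
from h import *
s=get_state(); print(np.round(s['position'],4),s['gripper_width'],np.round(s['ft_force'],2))
plan([.609,.04,.145],-.0905)
d=get_image('wrist'); m=buff(d['img'],(200,100,320,268))
# visible silhouette fit of held brick: underside at TCPz-.006
import h; V=np.zeros((384,512)); V[100:262,200:320]=1; r0=h.render; h.render=lambda *a,**k:r0(*a,**k)*V
p=s['position']; zz=p[2]-.006
r=fit([(d,m*V,True)],BR,[p[0],p[1],-.2464],z=zz); print(np.round(r[0],4),r[1], 'TCP',np.round(p,4))
E
```

```text
[ 0.5872 -0.3178  0.1434] 0.045761907018075844 [-0.18  0.6  -1.43]
cur yaw -0.2560 ->yaw -0.0905 offset [-0.3517, -0.0007, -0.0696] rot [0.0039, -0.1655, -0.0019]
cur yaw -0.2560 ->yaw -3.2321 offset [-0.3517, -0.0007, -0.0696] rot [0.0028, 2.976, 0.0059]
[ 0.5866 -0.3166 -0.2577] 0.031025432625554534 TCP [ 0.5872 -0.3178  0.1434]
```

>>> {"name": "carry_out", "arguments": {"delta_rot": [[0,-0.02,0],[0,-0.04,0],[0,-0.07,0],[0,-0.1,0],[0,-0.13,0],[0,-0.15,0],[0,-0.163,0],[0,-0.163,0]], "offset": [[-0.03,0,-0.006],[-0.08,0,-0.016],[-0.13,0,-0.027],[-0.18,0,-0.037],[-0.23,0,-0.047],[-0.28,0,-0.057],[-0.33,0,-0.068],[-0.3655,0,-0.0748]], "grip": [0.03,0.03,0.03,0.03,0.03,0.03,0.03,0.03]}}

```text
t: 15.0
position: [0.6076, 0.0562, 0.1444]
orientation: [-1.166, 1.279, -1.275]
ft_force: [0.6, -0.5, -1.9]
gripper_width: 0.046
```

>>> {"name": "carry_out", "arguments": {"delta_rot": [[0,0,0],[0,0,0],[0,0,0],[0,0,0],[0,0,0],[0,0,0]], "offset": [[0,0,0],[0,0,0],[0,0,0],[0,0,0],[0,0,0],[0,0,0]], "grip": [0.03,0.03,0.03,0.03,0.03,0.03]}}

```text
t: 15.75
position: [0.6086, 0.0535, 0.146]
orientation: [-1.163, 1.278, -1.278]
ft_force: [0.4, -0.0, -2.0]
gripper_width: 0.0458
```

```bash
python3 - <<'E'
from h import *
s=get_state(); print(np.round(s['position'],4),s['gripper_width'],np.round(s['ft_force'],2))
plan([.6074,.0547,.08],-.0905)
d=get_image('wrist');np.savez('w5.npz',**d)
a=-.0905; A=[.617,.1605,a,.036]; B=[s['position'][0],s['position'][1],a,s['position'][2]-.006]
i=d['img'].copy()
for p in(A,B): cv2.drawContours(i,cv2.findContours((render(d,BR,p,True)>.5).astype(np.uint8),0,2)[0],-1,(255,0,0),1)
save(cv2.resize(i[:260,150:410],None,fx=2.2,fy=2.2),'w5.png')
E
```

```text
[0.6086 0.0535 0.146 ] 0.045841551556480314 [ 0.44 -0.01 -1.99]
cur yaw -0.0936 ->yaw -0.0905 offset [-0.001, 0.066, -0.0013] rot [-0.0001, -0.0031, -0.0001]
cur yaw -0.0936 ->yaw -3.2321 offset [-0.001, 0.066, -0.0013] rot [0.0001, 3.1385, -0.0002]
```

View pics/w5.png

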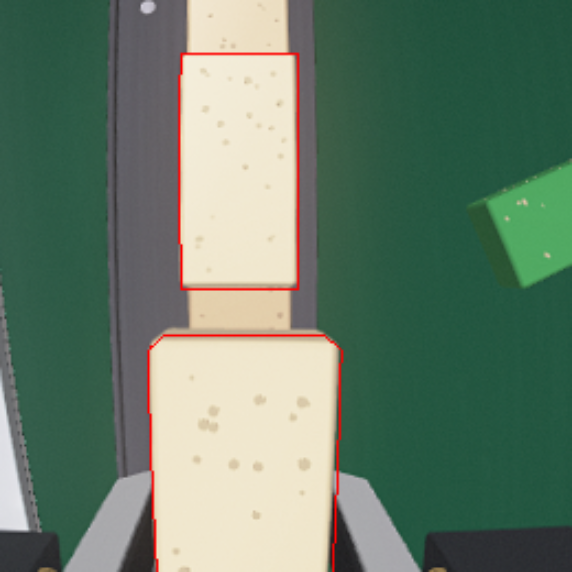

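Viewed 8. Brick A sits on its predicted outline. B sits about 1 mm towards +y in the hand, so I'll bring the TCP to y≈0.0538.

>>> {"name": "carry_out", "arguments": {"delta_rot": [[0,-0.003,0],[0,-0.003,0],[0,-0.003,0],[0,-0.003,0],[0,-0.003,0],[0,-0.003,0],[0,-0.003,0],[0,-0.003,0]], "offset": [[0,0.02,-0.001],[0,0.045,-0.001],[0,0.065,-0.001],[0,0.08,-0.001],[0,0.09,-0.001],[0,0.095,-0.001],[0,0.095,-0.001],[0,0.095,-0.001]], "grip": [0.03,0.03,0.03,0.03,0.03,0.03,0.03,0.03]}}

```text
t: 16.8
position: [0.6082, 0.054, 0.0516]
orientation: [-1.164, 1.274, -1.276]
ft_force: [-0.2, 0.0, -0.9]
gripper_width: 0.0456
```

```bash
python3 - <<'E'
from h import *
s=get_state(); print(np.round(s['position'],4),s['gripper_width'],np.round(s['ft_force'],2))
plan([.6073,.0539,.0425],-.0905)
E
```

```text
[0.6082 0.054  0.0516] 0.045598754907110045 [-0.15  0.01 -0.95]
cur yaw -0.0900 ->yaw -0.0905 offset [0.0002, 0.0091, -0.0009] rot [-0.0014, 0.0005, -0.0002]
cur yaw -0.0900 ->yaw 3.0511 offset [0.0002, 0.0091, -0.0009] rot [-0.0003, -3.1411, 0.0021]
```

>>> {"name": "carry_out", "arguments": {"delta_rot": [[0,0,0],[0,0,0],[0,0,0],[0,0,0],[0,0,0],[0,0,0]], "offset": [[0,0.004,-0.0007],[0,0.007,-0.0007],[0,0.0085,-0.0007],[0,0.0095,-0.0007],[0,0.0103,-0.0007],[0,0.0103,-0.0007]], "grip": [0.03,0.03,0.03,0.03,0.03,0.03]}}

```text
t: 17.55
position: [0.6066, 0.0541, 0.0427]
orientation: [-1.165, 1.275, -1.275]
ft_force: [-3.9, 0.6, 9.5]
gripper_width: 0.0458
```

Contact is made, so I'll release and retreat.

>>> {"name": "carry_out", "arguments": {"delta_rot": [[0,0,0],[0,0,0],[0,0,0],[0,0,0],[0,0,0],[0,0,0],[0,0,0],[0,0,0]], "offset": [[0,0,0],[0,0,0],[0,0,0],[0,0,0],[0,-0.01,0],[0,-0.03,0],[0,-0.07,0],[0,-0.12,0]], "grip": [0.05,0.06,0.07,0.07,0.07,0.07,0.07,0.07]}}

```text
t: 18.55
position: [0.6063, 0.0541, 0.1616]
orientation: [-1.166, 1.277, -1.274]
ft_force: [0.8, -0.3, 0.7]
gripper_width: 0.0701
```

>>> {"name": "carry_out", "arguments": {"delta_rot": [[0,0,0],[0,0,0],[0,0,0],[0,0,0],[0,0,0],[0,0,0]], "offset": [[0.03,-0.03,0],[0.07,-0.06,0],[0.11,-0.08,0],[0.13,-0.08,0],[0.13,-0.08,0],[0.13,-0.08,0]], "grip": [0.07,0.07,0.07,0.07,0.07,0.07]}}

```text
t: 19.3
position: [0.5947, -0.0741, 0.2394]
orientation: [-1.166, 1.277, -1.273]
ft_force: [0.2, 0.5, -0.3]
gripper_width: 0.0703
```

```bash
python3 - <<'E'
from h import *
s=get_state(); print(np.round(s['position'],4))
d=get_image('wrist'); a=-.0905; i=d['img'].copy()
for X in([.617,.1605],[.6074,.0549]):
    p=X+[a,.036]; b=proj(d,[X+[.068]],True)[0]; q=render(d,BR,p,True); 
    # top faces brighter than the course: threshold by brightness
    g=cv2.GaussianBlur(d['img'],(3,3),0).astype(float); near=cv2.dilate((q>.5).astype(np.uint8),np.ones((13,13)))
    m=((g[...,2]>190)*near).astype(float)
    r=fit([(d,m,True)],BR,[X[0],X[1],a],z=.036); print(np.round(r[0],4),round(r[1],3),m.sum(),q.sum())
    cv2.drawContours(i,cv2.findContours((q>.5).astype(np.uint8),0,2)[0],-1,(255,0,0),1)
t=get_image('top')
save(np.vstack([i[:280], cv2.resize(t['img'][120:220,160:330],(512,301),interpolation=cv2.INTER_CUBIC)]),'w6.png')
E
```

```text
[ 0.5947 -0.0741  0.2394]
[ 0.6181  0.1761 -0.0896] 0.331 1066.0 1287.4901960784314
[ 0.606   0.0538 -0.0929] 0.216 3002.0 3289.2823529411767
```

View pics/w6.png

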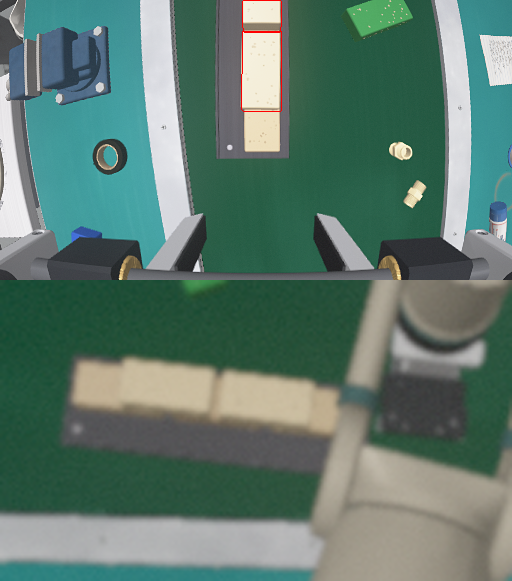

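Viewed 9. Both bricks lie on their target outlines, with a joint between them and a half-brick step at each end. The gripper is clear.

```bash
python3 -c "
from plant import *
print(hand_in())"
```

```text
the job is handed in; nothing more can be done
None
```

I laid both loose buff firebricks flat as the second course, let go of them and handed the job in at about 19.4 s. `brick_a` and `brick_b` look alike, so A and B here are my own labels. A is over the +y joint and B over the −y joint. I left the half brick and the look-alikes alone.

**Brick A:** before I placed B, its outline in the wrist picture matched the planned pose. My final position fit for A came out about 16 mm off in y, but A was cut off by the image edge in that picture, so I disregarded that number. The final top and wrist views still show A in place and in line.

**Brick B:** the final wrist fit put it within about 2 mm and 0.003 rad of its target. That fit was loose, because the brick shades into the course below it.

**Robot:** the gripper was open and clear of everything at the end. The highest contact force in the readings was about 10 N.

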